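Check-weigh a bundle of abacuses on the balance scale

ROBOT

A 6-joint arm with a two-finger parallel gripper is mounted at the origin on the work surface. World frame = base frame: x ahead of the robot, y to its left, z up, the work surface at z = 0. Lengths are in m, angles in rad, forces in N, time in s.
With the tool pointing down it reaches from about 0.275 to 0.825 m from the base axis. Payload 4.9 kg.
Tool frame: the origin (TCP) lies midway between the tips of the shut fingers; the grasp point (between the pads) lies 19 mm behind it (grip_point_offset is the distance from the TCP to the grasp point, in m); z points along the fingers, y is the line along which they close (so a half turn about z gives the same grasp; the last joint's range is limited). The gripper opens to 85 mm and grips with 20 to 120 N. Pads are 22 mm wide; open, the fingers measure 114 mm over their backs; the gripper's body (76 mm by 85 mm) begins 54 mm behind the grasp point. The pads swing forward as they close: fully open they stand 13 mm farther back than shut.
Start: joints at [1.014, 0.326, -0.193, 1.052, 0, 1.437], TCP at [0.226, 0.502, 0.231] pointing down, gripper open.
Joint ranges: [-2.65, 2.65], [-0.97, 1.79], [-1.3, 1.35], [-1.93, 2.1], [-1.47, 1.37], [-3.14, 3.14]. Speed limits (rad/s): [2.57, 2.57, 3.14, 3.14, 3.14, 3.14].

INTERFACE

Orientations are given as a rotation vector (axis times angle).
In Python, from cell import * gives the robot as it stands. Calls block until the motion is done:
- movep(position, orientation): joint-space move of the TCP to a pose.
- move_l(position, velocity=0.15, rot=None, until_force=None): straight line of the TCP; rot=None keeps the orientation; velocity is the mean speed in m/s. With until_force (N) it stops when the force on the tool has changed by that much, and returns True; else False.
- set_joints(angles): joint-space move.
- let_go() and grab(newtons=None): open the fingers fully, or close them until they stop; newtons is the grip in N (None keeps the last).
- sleep(seconds).
- ik(position, orientation): joint angles nearest the present ones, or None.
- get_state(): the state.
- grab_frame(name): name is "side" or "top"; returns a dict with "img" (420x560x3 uint8, red, green, blue), "fx", "fy", "cx", "cy" (pixels), "k1" (the pictures are not rectified: a ray, as slopes to the right and down, at radius r is drawn at 1 + k1 r^2 times it, then the intrinsics apply), "cam_to_world" (4x4, takes a point from camera to world coordinates). Camera axes: x right, y down, z forward; pixel columns grow to the right and rows downward; lengths in m; the calibration is good to about 2 mm. A picture is of the moment at which its call begins. There is no depth.
A pose or a line that the arm cannot do raises MotionError and nothing moves.
- sign_off(): hands the job in; it is judged then, once.
Trained networks look in the newest picture that a camera, given by its name, has taken for a name from the list of things; names that differ only in an ending like _2 or _b are one class to them, and where a whole thing is asked for, a point or a joint stands for the part that bears it (a point fixed in the world has none). Each returns a list of dicts, best first, with "score" (0 to 1); they miss things now and then, are a little off and sometimes report something else, mostly with a low value. They report only what shows in the picture. A call takes as long as a camera call. They do not tell look-alikes from the thing itself.
- spot_in(camera, name): "centre" ([column, row] in pixels, amid what is visible of it).
- silhouettes(camera, name): "mask" (420x560 bool, what is visible of it) and "centre" ([column, row] in pixels, amid what is visible of it).
- tip_of(camera, name): "centre" ([column, row] in pixels: a listed point, or the origin of a listed thing).
The state is a dict: "clock": time; "q": joint angles; "joint_velocities": joint speeds; "tau": joint torques, N m; "position": TCP position; "eef_rot": TCP orientation; "contact_force": force on the tool from outside, world axes, zero at the start; "wrist_torque": the same for the moment, N m; "finger_gap": opening from 0.0 (shut) to 1.0 (fully open); "grasp_force": force on a finger pad.
Only numpy, scipy, OpenCV 4.12 (cv2) and the standard library are available. Lean on these libraries where they do the work, as an engineer would, in place of code of your own. Each camera call takes 0.05 s, during which the arm holds its last target. There are 200 camera calls.

TASK

Check-weigh the strapped bundle of pocket abacuses: set it down gently, lying flat, in the middle of the scale's empty pan and let go of it. Then work the scale's trim slide so that the pointer comes to the centre mark and stays steady there, between the two marks beside it, for a good 7 seconds, and leave the scale balanced like that with your hand off it. Never steady the beam or the pans by hand, do not let the beam bang on its stops, and leave the other things on the bench alone.

Things in the scene. Friction and masses are not known exactly. Their poses are not given: they have to be found in the camera images.
- scale: equal-arm check scale of grey metal, fixed to the bench. Origin: on the bench under the beam's pivot (115 mm up). x points away from the robot, y along the level beam to the pan with weights (left); empty goods pan at -y. Trim slide on a low box (200 mm in y, top 52 mm up) at x = -130 mm. Two cheeks (x +-30, y +-30, to z 132 mm) hold the beam; white chart 150 mm wide at x = -18 mm, z 245 to 295 mm
- beam (a joint): tilt of the beam, rad: 0 level (pointer at centre mark), + goods pan sunk, - risen; stops -0.25 and 0.25; unloaded it rests at -0.25. Loaded inertia 0.092 kg m2, own restoring stiffness 0.155 N m/rad (0.10 to 0.21), damping 0.002 N m s/rad: swings of about 4 s that hardly die out. Moment of the load: 0.2 m x 9.81 x (bundle mass - 0.6 kg). The trim spring adds 1.6 N m/m x (trim - 0.05 m/rad x tilt)
- pointer_tip (a point): tip of the thin dark pointer standing up from the beam, 200 mm above the pivot; moves to -y of the scale (towards the goods pan) when that pan sinks, by 12 mm for 0.06 rad. The marks beside the centre mark are the two middling-long chart lines 10 mm either side of the longest, central one: at the chart's upper edge (180 mm above the pivot) the pointer crosses them at about 0.056 rad
- centre_mark (a point): fixed point of the scale where the pointer tip is when the beam is balanced, 315 mm above the bench, straight above the long centre line of the white chart
- goods_pan: empty goods pan at -y of the scale, kept level by a linkage: flat steel plate 170 (scale x) by 120 mm (scale y), 6 mm thick, on a stem. Origin at its pivot in the beam end, 200 mm from the beam's pivot and 36 mm below the plate's upper face. The plate is 151 mm above the bench when balanced, up to 50 mm higher or lower. Where on the plate the load lies does not change the balance
- goods_pan_top (a point): centre of the upper face of the goods pan
- weight_pan: the other pan, same size, at +y of the scale, with two iron check weights of 0.6 kg together standing fixed on it. Origin at its pivot in the beam
- trim (a joint): position of the trim slide along the scale's y, m: 0 mid-travel, stops at -0.05 and 0.05, + is to the left (+y of the scale). It pulls the beam through a soft coil spring (32 N/m, acting 50 mm below the pivot): moving it to + makes the goods pan sink, to - makes it rise. It slides with about 2 N of friction, stays where it is left, and starts near its right end
- trim_grip (a point): point to grip on the black upright tab of the trim slide, 90 mm above the bench and 13 mm below the tab's top. The tab is 34 mm long in the scale's x, 14 mm thick in its y and stands 44 mm above its carriage (whose top is 59 mm above the bench); grip it across its 14 mm, fingers closing along the scale's y
- bundle: strapped bundle of four black pocket abacuses with copper-brown beads and two paper bands: 150 mm long (its x), 52 wide (its y), 56 high, 0.6 kg give or take 4 percent. Origin at the centre of its underside. Loose on the bench to the right of the scale; grip it across its width
- tape_roll: bystander: roll of brown packing tape lying flat, 104 mm across, 48 mm high, origin at the centre of its underside
- glue_bottle: bystander: white glue bottle, 60 mm across, 150 mm high, origin at the centre of its underside
- long_abacus: bystander: single large abacus lying flat, 300 x 64 x 20 mm, origin at the centre of its underside
Mind the look-alikes: they are no part of the job. Leave any pink or red look-alike of the bundle alone.

How it is judged:
On the way:
1. the bundle lies released on the goods pan and the pointer stays between the marks beside the centre mark for 7 s (horizontal distance between bundle and goods_pan_top below 0.04 m and z of bundle in the frame of goods_pan between 0.032 and 0.042 m and contact force between each of the arm, the fingers and bundle below 0.2 N and value of joint beam between -0.06 and 0.06 rad), for 7 s.
At the end, for the whole second after the job is handed in: The bundle lies flat on the goods pan within 40 mm of its centre, and the beam is within 0.06 rad of level (pointer tip within 12 mm of the centre mark), with the hand off everything; before that it was kept there for 7 s without a break with the bundle released (horizontal distance between bundle and goods_pan_top below 0.04 m and z of bundle in the frame of goods_pan between 0.032 and 0.042 m and angle between bundle's own z axis and vertical below 0.1 rad and value of joint beam between -0.06 and 0.06 rad); the robot touches nothing.
It fails at once if the beam, a pan or its weights is touched by the robot (contact force between any of the arm, the fingers and goods_pan above 0.5 N or contact force between any of the arm, the fingers and weight_pan above 0.5 N or contact force between any of the arm, the fingers and beam above 0.5 N).
It fails at once if the beam bangs on a stop (arrives there faster than 0.35 rad/s) ((value of joint beam above 0.235 rad and velocity of joint beam above 0.35 rad/s) or (value of joint beam below -0.235 rad and velocity of joint beam below -0.35 rad/s)).
It fails at once if the bundle is dropped (linear speed of bundle above 0.45 m/s and contact force between the fingers and bundle below 0.5 N).
It fails at once if a bystander is shifted by more than 30 mm (distance of any of tape_roll, glue_bottle, long_abacus from where it was at the start of the episode above 0.03 m).
It also fails if it takes over 61 s, if anything falls off the work surface, if the arm or the gripper's body presses on something with over 40 N, if the wrist force passes 120 N, or if a joint passes its speed limit or range.

## Working session

There is one attempt and no reset: what is moved stays moved. The work goes in short steps, each a Python script; the robot and the scene stay as the last script left them, time stands still between calls to the robot, and variables do not carry over. Pictures are saved under pics/ and viewed, at most 10 in all, crops included, and the job is handed in when it is done.

```bash
mkdir -p pics; ls
cat > h.py <<'E'
from cell import *
import numpy as np, cv2
def ray(f,px):
    K=np.array([[f["fx"],0,f["cx"]],[0,f["fy"],f["cy"]],[0,0,1.]])
    # drawn = ray*(1+k1 r^2), r of ray -> same as OpenCV model
    u=cv2.undistortPoints(np.array([[px]],float),K,np.array([f["k1"],0,0,0.]))[0,0]
    T=np.array(f["cam_to_world"]); return T[:3,3],T[:3,:3]@np.array([u[0],u[1],1.])
def atz(f,px,z):
    o,d=ray(f,px); return o+d*(z-o[2])/d[2]
def proj(f,P):
    T=np.linalg.inv(np.array(f["cam_to_world"])); p=T[:3,:3]@np.asarray(P,float)+T[:3,3]
    x,y=p[:2]/p[2]; s=1+f["k1"]*(x*x+y*y); return np.array([f["fx"]*x*s+f["cx"],f["fy"]*y*s+f["cy"]])
def tri(a,b):
    (o1,d1),(o2,d2)=a,b
    d1=d1/np.linalg.norm(d1); d2=d2/np.linalg.norm(d2)
    t=np.linalg.lstsq(np.stack([d1,-d2],1),o2-o1,rcond=None)[0]
    p,q=o1+t[0]*d1,o2+t[1]*d2; return (p+q)/2,np.linalg.norm(p-q)
E
python3 - <<'E'
from h import *
np.set_printoptions(precision=4,suppress=True)
F={}
for c in("side","top"):
    f=F[c]=grab_frame(c); cv2.imwrite(f"pics/{c}0.png",f["img"][:,:,::-1])
    print(c,f["fx"],f["cx"],f["cy"],f["k1"]);print(np.array(f["cam_to_world"]))
for n in("bundle","scale","goods_pan_top","goods_pan","centre_mark","pointer_tip","trim_grip","weight_pan","tape_roll","glue_bottle","long_abacus"):
    r={c:tip_of(c,n) for c in F}
    for c in F: print(n,c,[(np.round(x["centre"],1).tolist(),round(x["score"],2)) for x in r[c][:3]])
    if r["side"] and r["top"]: print("   tri",*tri(ray(F["side"],r["side"][0]["centre"]),ray(F["top"],r["top"][0]["centre"])))
print(get_state())
E
```

```text
pics
side 384.5230519899272 278.4966606157744 215.05593813438168 -0.08095821182004183
[[ 0.8497 -0.2705  0.4527 -0.1077]
 [-0.5273 -0.4414  0.726  -1.1994]
 [ 0.0035 -0.8556 -0.5177  0.9822]
 [ 0.      0.      0.      1.    ]]
top 422.065931999071 277.8729840485696 208.31242001327215 -0.04571865611803669
[[-0.021  -0.996   0.0863  0.4265]
 [-0.9998  0.0206 -0.0065 -0.1141]
 [ 0.0047 -0.0864 -0.9962  1.6651]
 [ 0.      0.      0.      1.    ]]
bundle side [([254.5, 287.8], 0.89), ([302.8, 300.9], 0.77), ([348.6, 362.2], 0.57)]
bundle top [([299.6, 246.6], 0.96), ([417.5, 230.5], 0.56)]
   tri [ 0.412  -0.2055 -0.0218] 0.012864843784870694
scale side [([258.1, 235.3], 0.85)]
scale top [([227.8, 203.5], 0.82)]
   tri [ 0.5877  0.0768 -0.0032] 0.014782964945156095
goods_pan_top side [([286.0, 216.3], 0.81)]
goods_pan_top top [([274.3, 193.6], 0.63)]
   tri [ 0.6061 -0.1119  0.1898] 0.0010497930095223248
goods_pan side [([283.9, 220.3], 0.64)]
goods_pan top [([273.6, 195.7], 0.96), ([200.3, 194.7], 0.19)]
   tri [ 0.5998 -0.1087  0.1716] 0.0033077223397987416
centre_mark side [([252.3, 17
[... 712 characters left out ...]
   tri [0.5965 0.4261 0.0272] 0.016680883286420346
long_abacus side [([336.3, 271.9], 0.97), ([206.3, 212.1], 0.46)]
long_abacus top [([326.3, 173.4], 0.57)]
   tri [ 0.7069 -0.3212  0.0094] 0.004231601829780543
{'clock': 1.2, 'q': array([ 1.0138,  0.3262, -0.1926,  1.052 , -0.    ,  1.4366]), 'joint_velocities': array([ 0.0005, -0.0006,  0.0004, -0.0018,  0.0015,  0.0014]), 'tau': array([ -0.001 , -44.3337,  26.2756,   0.0011,  -0.0001,  -0.    ]), 'position': array([0.2257, 0.5016, 0.2313]), 'eef_rot': array([0.6592, 3.0717, 0.    ]), 'contact_force': array([-0.3451,  0.3195, -0.3918]), 'wrist_torque': array([-0.0502, -0.0117, -0.0097]), 'grasp_force': 0.0, 'finger_gap': 0.997198125160381}
```

```bash
python3 -c "
import cv2
a=cv2.imread('pics/top0.png')[130:290,110:450];cv2.imwrite('pics/topc.png',cv2.resize(a,None,fx=2.35,fy=2.35,interpolation=3))
a=cv2.imread('pics/side0.png')[140:400,170:410];cv2.imwrite('pics/sidec.png',cv2.resize(a,None,fx=2.3,fy=2.3,interpolation=3))"
```

```text
(no output)
```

View pics/topc.png

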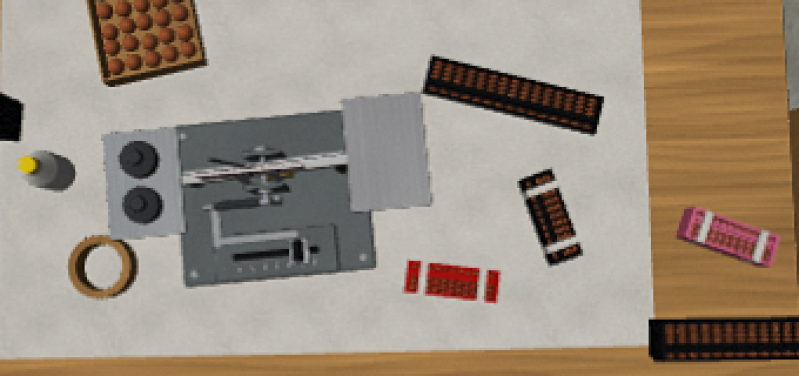

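View pics/sidec.png

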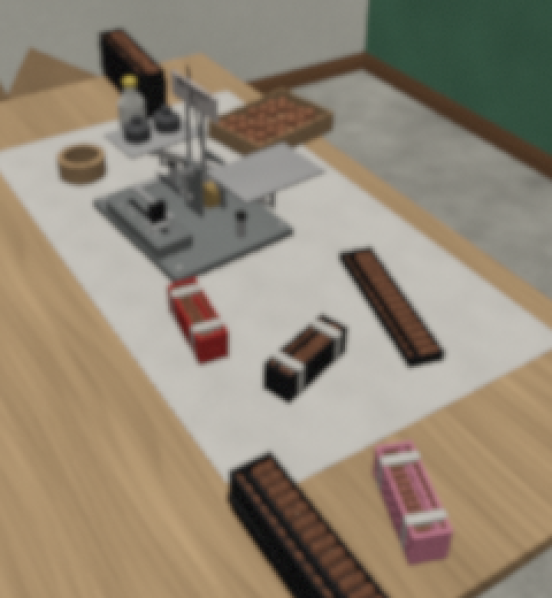

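Top view: the real black bundle is at about pixel (344,222) in the top frame and (303,298) in the side frame. The networks ranked the red look-alike (300,247) first. The scale is rotated a few degrees, and the goods pan is risen at (274,194). Next I'll get exact poses from the masks.

```bash
cat > pose.py <<'E'
from h import *
np.set_printoptions(precision=4,suppress=True)
f=grab_frame("top")
def rect(mask,z):
    ys,xs=np.nonzero(mask)
    P=np.array([atz(f,(x,y),z)[:2] for x,y in zip(xs,ys)],np.float32)
    c,s,a=cv2.minAreaRect(P); 
    box=cv2.boxPoints((c,s,a)); e=box[1]-box[0]; g=box[2]-box[1]
    l=e if np.hypot(*e)>np.hypot(*g) else g
    return np.array(c),np.array(s),np.degrees(np.arctan2(l[1],l[0]))%180,P.mean(0),len(xs)
for n,z in(("bundle",.056),("goods_pan",.2005),("weight_pan",.101),("scale",.01),("trim_grip",.09)):
    for r in silhouettes("top",n)[:4]: print(n,round(r["score"],2),np.round(r["centre"],1),*rect(r["mask"],z))
    for r in tip_of("top",n)[:4]: print("  tip",n,round(r["score"],2),np.round(r["centre"],1), atz(f,r["centre"],{"bundle":0,"scale":0,"trim_grip":.09,"goods_pan":.1645,"weight_pan":.0655}[n]))
g=grab_frame("side")
for n in("bundle","trim_grip"):
  for r in silhouettes("side",n)[:4]: print("side",n,round(r["score"],2),np.round(r["centre"],1))
for r in tip_of("side","trim_grip"): print(r["score"],atz(g,r["centre"],.09))
for r in tip_of("side","bundle"): print(r["score"],atz(g,r["centre"],0))
E
python3 pose.py
python3 - <<'E'
import cv2
a=cv2.imread('pics/top0.png')[165:265,150:360];cv2.imwrite('pics/topd.png',cv2.resize(a,None,fx=3.8,fy=3.8,interpolation=3))
E
```

```text
bundle 0.95 [301.6 247.6] [ 0.4073 -0.211 ] [0.1512 0.0526] 81.68463 [ 0.4073 -0.2103] 545
bundle 0.66 [419.1 231.9] [ 0.4692 -0.666 ] [0.1654 0.0614] 68.55876 [ 0.469  -0.6662] 658
bundle 0.63 [343.5 222.1] [ 0.5069 -0.3745] [0.1516 0.0616] 18.809076 [ 0.5067 -0.3744] 628
  tip bundle 0.87 [339.6 219.5] [ 0.5213 -0.3682  0.    ]
  tip bundle 0.7 [302.8 250.3] [ 0.4031 -0.2193  0.    ]
  tip bundle 0.66 [417.9 228.8] [ 0.4776 -0.679   0.    ]
goods_pan 0.78 [276.9 197.7] [ 0.6027 -0.1094] [0.1765 0.1255] 4.617454 [ 0.6021 -0.1095] 1731
  tip goods_pan 0.6 [274.9 196.6] [ 0.5988 -0.1141  0.1645]
weight_pan 0.96 [167.2 208.6] [0.5731 0.2736] [0.1703 0.1209] 4.298936 [0.573 0.273] 1449
weight_pan 0.63 [215.4 233.2] [0.4988 0.09  ] [0.1708 0.0799] 74.88743 [0.4934 0.0952] 233
weight_pan 0.43 [258.  198.3] [0.5964 0.0796] [0.1814 0.5115] 95.53429 [0.595  0.0676] 3147
  tip weight_pan 0.96 [171.4 209.9] [0.5674 0.2812 0.0655]
  tip weight_pan 0.67 [227.7 201.7] [0.5943 0.0661 0.0655]
scale 0.65 [226.4 211.6] [0.5611 0.0887] [0.2879 0.5387] 94.72065 [0.5686 0.0851] 8143
  tip scale 0.88 [226.4 204.4] [0.5905 0.0788 0.    ]
trim_grip 0.57 [253.9 200.2] [0.5978 0.0806] [0.1839 0.5188] 95.47922 [0.5956 0.0708] 3378
trim_grip 0.51 [215.1 227.7] [0.5018 0.0937] [0.1761 0.0853] 73.22719 [0.4992 0.1023] 349
trim_grip 0.23 [225.2 208.1] [0.5513 0.0766] [0.2704 0.5174] 96.92745 [0.5625 0.0754] 8141
  tip trim_grip 0.64 [235.8 235. ] [0.4664 0.0345 0.09  ]
side bundle 0.88 [254.6 280.1]
side bundle 0.69 [302.5 296.8]
side bundle 0.6 [349.2 358. ]
side bundle 0.51 [261.3 212.4]
side trim_grip 0.58 [240.6 228.1]
0.73 [0.459  0.0161 0.09  ]
0.31 [0.397  0.2491 0.09  ]
0.94 [ 0.4956 -0.3848  0.    ]
0.6 [ 0.4688 -0.6764  0.    ]
```

View pics/topd.png

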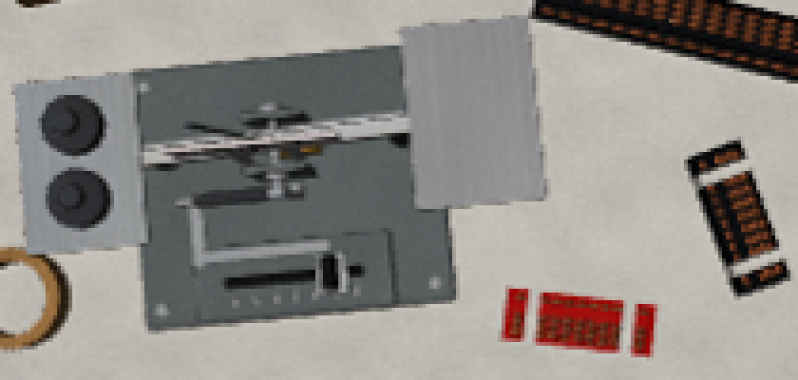

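```bash
cat >> h.py <<'E'
from scipy.spatial.transform import Rotation as Ro
YAW=np.radians(4.45); XH=np.array([np.cos(YAW),np.sin(YAW),0]); YH=np.array([-np.sin(YAW),np.cos(YAW),0]); S0=np.array([.5885,.0815,0])
def rv(a):  # tool down, closing line at angle a (rad)
    return Ro.from_matrix(np.array([[-np.sin(a),np.cos(a),0],[np.cos(a),np.sin(a),0],[0,0,-1]])).as_rotvec()
def best(p,angs):
    c=[(abs(q[5]),a) for a in angs if (q:=ik(p,rv(a))) is not None]; return min(c)[1]
E
python3 - <<'E'
from h import *
np.set_printoptions(precision=3,suppress=True)
s=get_state(); B=np.array([.509,-.3785])
b=np.radians(108.8)
a=best([*B,.2],[b,b-np.pi])
c=a-np.radians(18.8)+YAW
P=S0-.194*YH
print(np.degrees(a),ik([*B,.02],rv(a)),ik([P[0],P[1],.22],rv(c)),ik([.462,.034,.071],rv(np.pi/2+YAW)),ik([.462,.034,.071],rv(-np.pi/2+YAW)))
move_l([.226,.502,.46],velocity=.35)
movep([B[0],B[1],.30],rv(a)); print(get_state()["clock"])
f=grab_frame("top"); cv2.imwrite("pics/pre.png",f["img"][:,:,::-1])
move_l([*B,.10],velocity=.25); move_l([*B,.016],velocity=.1)
grab(40); s=get_state(); print(s["clock"],s["finger_gap"],s["grasp_force"],s["contact_force"])
E
```

```text
108.8 [-0.756  0.677 -0.201  0.693  0.    -1.084] [-0.304  0.452 -0.032  1.087  0.    -0.381] [-0.086  0.354 -0.628  0.589  0.    -0.164] [-0.086  0.354 -0.628  0.589 -0.     2.978]
6.075
8.475 0.6079142145258731 44.54344868659973 [-0.841  2.985  5.631]
```

```bash
python3 - <<'E'
from h import *
np.set_printoptions(precision=3,suppress=True)
B=np.array([.509,-.3785]); P=(S0-.194*YH)[:2]; c=np.pi/2+YAW
move_l([*B,.30],velocity=.3); s=get_state(); print(s["clock"],s["finger_gap"],s["contact_force"])
move_l([*P,.27],velocity=.2,rot=rv(c)); 
f=grab_frame("side"); cv2.imwrite("pics/hover.png",f["img"][:,:,::-1])
move_l([*P,.225],velocity=.12); sleep(.15)
r=move_l([*P,.208],velocity=.02,until_force=1.5); s=get_state(); print(r,s["clock"],s["position"],s["contact_force"],s["finger_gap"])
for k in("side","top"):
    f=grab_frame(k); cv2.imwrite(f"pics/placed_{k}.png",f["img"][:,:,::-1])
E
python3 -c "
import cv2
a=cv2.imread('pics/placed_side.png')[130:280,180:400];cv2.imwrite('pics/pc.png',cv2.resize(a,None,fx=3.5,fy=3.5,interpolation=3))"
```

```text
9.575 0.6032197910257195 [-0.018 -0.222 -6.534]
True 12.3833 [ 0.603 -0.112  0.216] [ 1.801 -0.848 -0.186] 0.6056458181699511
```

View pics/pc.png

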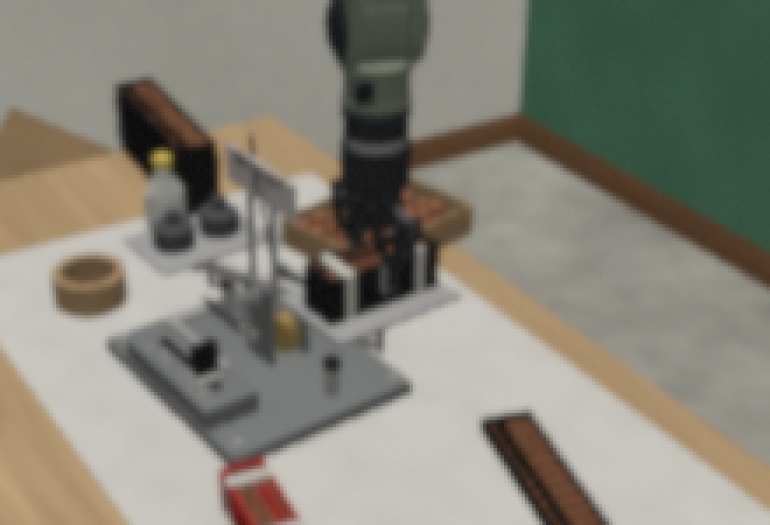

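The bundle is flat on the pan at z = 0.200, as expected at the stop. Its near end shows at about side pixels 264–284 × 198–226, clear of the gripper, so it will serve as the tracking template. Next I'll release and go to the trim tab.

```bash
cat >> h.py <<'E'
def panpt(th,dx=-.06,dz=.02): return S0+dx*XH-.2*np.cos(th)*YH+np.array([0,0,.151+dz-.2*np.sin(th)])
def theta(f,show=False):
    U=6; ref=cv2.cvtColor(cv2.imread("pics/placed_side.png"),cv2.COLOR_BGR2GRAY)
    x0,x1,y0,y1=264,284,198,226
    g=cv2.cvtColor(f["img"],cv2.COLOR_RGB2GRAY)[y0-6:y1+45,x0-8:x1+24]
    r=lambda a:cv2.resize(a,None,fx=U,fy=U,interpolation=cv2.INTER_CUBIC)
    m=cv2.matchTemplate(r(g),r(ref[y0:y1,x0:x1]),cv2.TM_CCOEFF_NORMED)
    _,sc,_,(i,j)=cv2.minMaxLoc(m); d=np.array([i/U-8,j/U-6])
    ths=np.linspace(-.3,.3,121); D=np.array([proj(f,panpt(t)) for t in ths])-proj(f,panpt(-.25))
    e=np.linalg.norm(D-d,axis=1); k=e.argmin()
    # project on the local tangent
    T=(D[min(k+1,120)]-D[max(k-1,0)])/(ths[min(k+1,120)]-ths[max(k-1,0)])
    return ths[k]+(d-D[k])@T/(T@T), sc, e[k]
def trimpt(t,z): return S0-.13*XH+t*YH+np.array([0,0,z])
E
python3 - <<'E'
from h import *
np.set_printoptions(precision=3,suppress=True)
P=(S0-.194*YH)[:2]; L=[]
def m(): 
    t=get_state()["clock"]; f=grab_frame("side"); L.append((round(t,2),*np.round(theta(f),3))); return f
m(); let_go(); m(); move_l([*P,.25],velocity=.1); m(); move_l([*P,.35],velocity=.3); m()
move_l(trimpt(-.0375,.31),velocity=.35); m()
move_l(trimpt(-.0375,.115),velocity=.3); f=m()
cv2.imwrite("pics/attrim.png",f["img"][:,:,::-1])
f=grab_frame("top"); cv2.imwrite("pics/attrim_top.png",f["img"][:,:,::-1])
for l in L: print(*l)
a=cv2.imread('pics/attrim.png')[130:280,180:340];b=cv2.imread('pics/attrim_top.png')[165:275,160:300]
cv2.imwrite('pics/at.png',np.hstack([cv2.resize(a,(400,375),interpolation=3),cv2.resize(b,(400,375),interpolation=3)]))
E
```

```text
12.48 -0.25 1.0 0.0
12.97 -0.24 0.984 0.077
13.53 -0.191 0.916 0.109
14.06 -0.138 0.84 0.19
14.85 -0.135 0.835 0.025
15.7 -0.215 0.959 0.087
```

View pics/at.png

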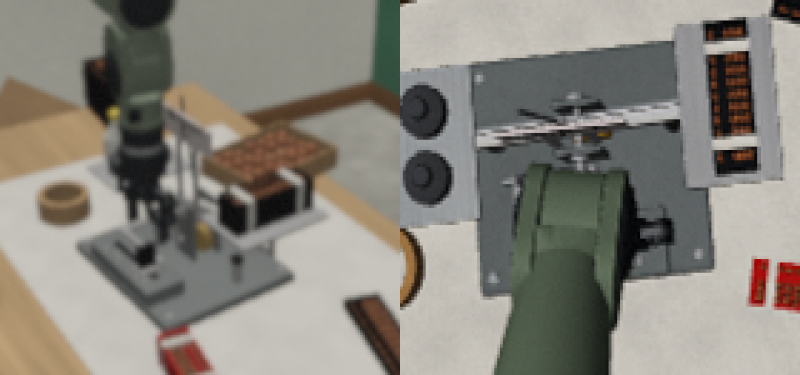

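```bash
cat > ctl.py <<'E'
from h import *
import sys
from scipy.linalg import expm
I,K,C=.092,.235,.002
Z=.071
A=np.zeros((5,5)); A[0,1]=1; A[1]=[-K/I,-C/I,1/I,1.6/I,0]; A[3,4]=1   # th, w, d, u, du
def trim_now(s): return (np.asarray(s["position"])-S0)@YH
def run(T,x=None,P=None,n=60,kd=.15):
    s=get_state(); t0=t=s["clock"]; u=trim_now(s); k=0
    P=np.diag([.1,.3,.06])**2 if P is None else P; good=0
    x=np.array([-.22,-.05,.015]) if x is None else x
    while t-t0<T and k<n:
        s=get_state(); tn=s["clock"]; un=trim_now(s); dt=tn-t
        if dt>0:
            F=expm(A*dt); z=F@np.r_[x,u,(un-u)/dt]; x=z[:3]
            P=F[:3,:3]@P@F[:3,:3].T+np.diag([1e-6,2e-4*dt,2e-5*dt])
        t,u=tn,un
        y,sc,e=theta(grab_frame("side")); k+=1
        if sc>.6:
            H=P[0]/(P[0,0]+.006**2); x=x+H*(y-x[0]); P=P-np.outer(H,P[0])
        v=np.clip(-(x[2]+kd*x[1])/1.6,-.046,.046)
        v=u+np.clip(v-u,-.02,.02)
        print(f"{t:.2f} y{y:+.3f} sc{sc:.2f} th{x[0]:+.3f} w{x[1]:+.3f} d{x[2]:+.4f} u{u:+.4f}->{v:+.4f}")
        good=good+1 if abs(x[0])<.012 and abs(x[1])<.015 and abs(v-u)<.003 else 0
        if good>=4: break
        if abs(v-u)>.0008: move_l(trimpt(v,Z),velocity=.08)
        else: sleep(.12)
    return x,P
E
python3 - <<'E'
from ctl import *
f=grab_frame("side")
for t in(-.03,-.04,-.05): print(t,proj(f,trimpt(t,.09)),"seen 236.4,232")
move_l(trimpt(-.0375,Z),velocity=.12); grab(20); s=get_state(); print(s["clock"],s["finger_gap"]*85,s["grasp_force"])
x,P=run(14); np.savez("st.npz",x=x,P=P)
E
```

```text
-0.03 [237.23088149 229.68927205] seen 236.4,232
-0.04 [238.46177134 230.75009413] seen 236.4,232
-0.05 [239.70342197 231.82004246] seen 236.4,232
17.0083 13.429317430835537 24.14372831583023
17.01 y-0.233 sc0.98 th-0.233 w-0.050 d+0.0150 u-0.0372->-0.0172
17.46 y-0.187 sc0.91 th-0.188 w+0.186 d+0.0235 u-0.0163->-0.0321
17.84 y-0.106 sc0.81 th-0.106 w+0.225 d+0.0178 u-0.0328->-0.0322
18.01 y-0.073 sc0.81 th-0.072 w+0.191 d+0.0167 u-0.0327->-0.0283
18.31 y-0.036 sc0.81 th-0.034 w+0.098 d+0.0136 u-0.0284->-0.0177
18.64 y-0.017 sc0.81 th-0.016 w+0.028 d+0.0129 u-0.0171->-0.0108
18.94 y-0.009 sc0.81 th-0.010 w+0.013 d+0.0134 u-0.0104->-0.0095
19.24 y-0.001 sc0.81 th-0.003 w+0.017 d+0.0144 u-0.0098->-0.0106
19.54 y+0.003 sc0.80 th+0.002 w+0.013 d+0.0146 u-0.0103->-0.0103
19.71 y+0.006 sc0.80 th+0.006 w+0.011 d+0.0150 u-0.0104->-0.0104
19.88 y+0.010 sc0.80 th+0.009 w+0.010 d+0.0157 u-0.0104->-0.0108
20.04 y+0.010 sc0.80 th+0.010 w+0.005 d+0.0157 u-0.0104->-0.0103
```

Run:
```python
from ctl import *
let_go(); move_l(trimpt(-.0105,.13),velocity=.1); 
p=trimpt(-.0105,.13)-.10*XH+[0,0,.12]
move_l(p,velocity=.2)
for i in range(18):
    t=get_state()["clock"]; f=grab_frame("side"); y,sc,e=theta(f); print(f"{t:.2f} {y:+.3f} {sc:.2f}",end="; "); sleep(.45)
cv2.imwrite("pics/fin.png",f["img"][:,:,::-1])
a=f["img"][140:240,200:330,::-1]; cv2.imwrite("pics/finc.png",cv2.resize(a,None,fx=6,fy=6,interpolation=3))
```

```text
22.46 -0.020 0.81; 22.96 -0.009 0.81; 23.46 +0.003 0.80; 23.96 +0.010 0.80; 24.46 +0.006 0.80; 24.96 -0.005 0.81; 25.46 -0.017 0.81; 25.96 -0.020 0.81; 26.46 -0.020 0.81; 26.96 -0.009 0.81; 27.46 +0.003 0.80; 27.96 +0.010 0.80; 28.46 +0.003 0.80; 28.96 -0.005 0.81; 29.46 -0.017 0.81; 29.96 -0.020 0.81; 30.46 -0.017 0.81; 30.96 -0.009 0.81;
```

View pics/finc.png

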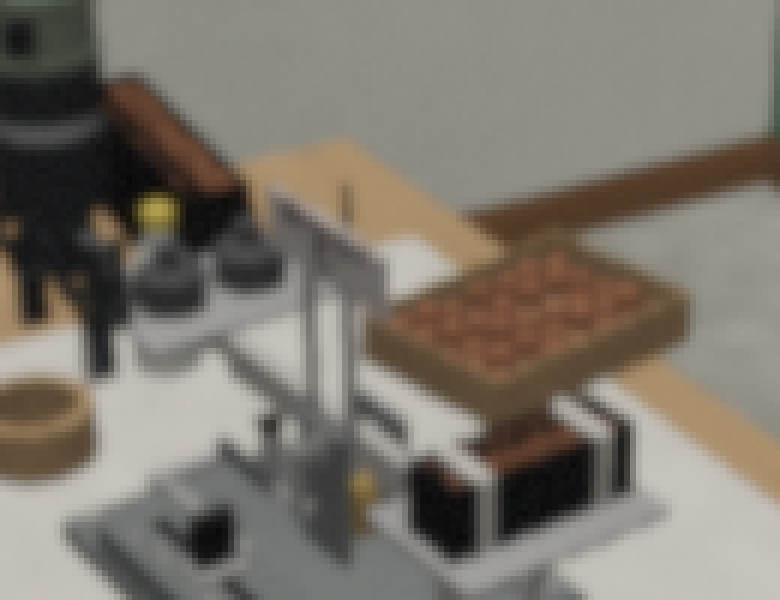

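Run:
```python
from h import *
f=grab_frame("side"); print(theta(f)); 
for th in(-.06,0,.06): print(th,(proj(f,S0-.2*np.sin(th)*YH+[0,0,.115+.2*np.cos(th)])-[200,140])*6)
for n in("centre_mark","pointer_tip"):
  for c in("side","top"):
    g=grab_frame(c); print(n,c,[(np.round(r["centre"],1),round(r["score"],2)) for r in tip_of(c,n)[:2]])
for y in(-.075,.075): print("chart ends",(proj(f,S0-.018*XH+y*YH+[0,0,.295])-[200,140])*6)
```

```text
(np.float64(0.002627962532028849), 0.8011161684989929, np.float64(0.17613239451830864))
-0.06 [336.49783806 180.0608503 ]
0 [346.05328606 185.43858467]
0.06 [355.7354146 191.8314824]
centre_mark side [(array([256.1, 169.9]), 0.75), (array([338.2, 271.9]), 0.57)]
centre_mark top [(array([213.6, 197.5]), 0.61)]
pointer_tip side [(array([253.9, 172.4]), 0.81), (array([234.8, 195.3]), 0.16)]
pointer_tip top [(array([215. , 195.6]), 0.78)]
chart ends [386.48043234 257.4522833 ]
chart ends [267.50232292 181.66535257]
```

The final picture shows the pointer tip at crop (345,183). The predicted centre mark is (346,185), and the chart ends match too. That agrees with the tracked swing of −0.02 to +0.01 rad, which has now held for more than 8 s with the hand clear.

```bash
python3 -c "
from h import *
print(get_state()['clock']); print(sign_off())"
```

```text
31.9083
the job is handed in; nothing more can be done
None
```

The job is handed in at 31.9 s: the bundle lies flat and released in the middle of the goods pan, and the pointer stayed within about ±0.02 rad of the centre mark for more than 8 s with the hand off the scale.

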